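# Switch on the guarded sieve-shaker toggle

## Robot

A 7-joint arm with a two-finger parallel gripper is mounted at the origin on the work surface. World frame = base frame: x ahead of the robot, y to its left, z up, the work surface at z = 0. Lengths are in m, angles in rad, forces in N, time in s.
With the tool pointing down it reaches from about 0.35 to 0.9 m from the base axis. Payload 19.9 kg.
Tool frame: the origin (TCP) lies between the finger pads; the fingertips stand 17 mm ahead of it and the grasp point (between the pads) lies 2 mm behind it; z points along the fingers, y is the line along which they close (so a half turn about z gives the same grasp; the last joint's range is limited). The gripper opens to 94 mm and grips with 3 to 60 N. Pads are 16 mm wide; open, the fingers measure 119 mm over their backs; the gripper's body (75 mm by 177 mm) begins 78 mm behind the grasp point.
Start: joints at [-1.161, 0.417, -0.01, 1.614, 0.005, 1.111, -0.053], TCP at [0.273, 0.562, 0.222] pointing down, gripper open.
Joint ranges: [-2.81, 2.81], [-0.39, 2.02], [-1.27, 1.25], [0.06, 2.57], [-1.19, 4.33], [0.19, 2], [-2.82, 2.82]. Speed limits (rad/s): [1.89, 1.89, 2.39, 2.39, 3.01, 3.01, 3.01].

## Interface

Orientations are given as a 3x3 rotation matrix whose columns are the frame's x, y, z axes.
In Python, from station import robot gives the robot as it stands. Calls block until the motion is done:
- robot.move_ptp(position, orientation): joint-space move of the TCP to a pose.
- robot.movel(position, frame=None, max_speed=0.15, until_force=None): straight line of the TCP; frame=None keeps the orientation; max_speed is the mean speed in m/s. With until_force (N) it stops when the force on the tool has changed by that much, and returns True; else False.
- robot.set_joints(angles): joint-space move.
- robot.gripper_to(opening, strength=None): opening from 0.0 (shut) to 1.0 (fully open); strength is the grip in N (None keeps the last); returns when the fingers have stopped.
- robot.wait(seconds).
- robot.ik(position, orientation): joint angles nearest the present ones, or None.
- robot.sense(): the state.
- robot.grab_frame(name): name is "scene" or "top" or "wrist"; returns (picture, depth): 480x640x3 uint8, red, green, blue; 480x640 float32, m along the optical axis (not along the pixel's ray), 0 where there is no reading.
- robot.camera_model(name): a dict with "fx", "fy", "cx", "cy" (pixels), "eye" and "orientation" of the camera in the world. Camera axes: x right, y up, looking along -z (the intrinsics and any distortion apply to the point x, -y, -z); pixel columns grow to the right and rows downward; lengths in m; the calibration is good to about 2 mm. A picture is of the moment at which its call begins: read the wrist's pose just before it. camera_model takes no time and is no camera call; for the wrist camera it gives the pose at the moment of the call.
A pose or a line that the arm cannot do raises robot.Unreachable and nothing moves.
- robot.finish_job(): hands the job in; it is judged then, once.
Trained networks look in the newest picture that a camera, given by its name, has taken for a name from the list of things; names that differ only in an ending like _2 or _b are one class to them, and where a whole thing is asked for, a point or a joint stands for the part that bears it (a point fixed in the world has none). Each returns a list of dicts, best first, with "p" (0 to 1); they miss things now and then, are a little off and sometimes report something else, mostly with a low value. They report only what shows in the picture. A call takes as long as a camera call.
- robot.spot_in(camera, thing): "point" ([x, y, z] in m, in the coordinates of the camera as it stood for that picture, good to about 4 mm: the middle of the surface that is visible of it).
- robot.outline_of(camera, thing): "mask" (480x640 bool, what is visible of it).
The state is a dict: "time": time; "q": joint angles; "qd": joint speeds; "tau": joint torques, N m; "tool_pos": TCP position; "ee_rot": TCP orientation; "ft_force": force on the tool from outside, world axes, zero at the start; "ft_torque": the same for the moment, N m; "grip_width": opening from 0.0 (shut) to 1.0 (fully open); "finger_force": force on a finger pad.
Only numpy, scipy, OpenCV 4.12 (cv2) and the standard library are available. Lean on these libraries where they do the work, as an engineer would, in place of code of your own. Each camera call takes 0.05 s, during which the arm holds its last target. There are 200 camera calls.

## Task

Start the sieve shaker at the switch box with the red guard: lift the red guard wide open, flip the steel toggle beneath it fully over to the hinge side (the green mark), then close the guard fully again and let go. Do not touch the other switch box, the one with the blue guard.

Things in the scene. Friction and masses are not known exactly. Their poses are not given: they have to be found in the camera images.
- red_box: Sieve shaker's white switch box, 160 (x) x 110 (y) x 50 mm high, fixed; origin at the centre of its underside, z up, x from the T-bar side to the hinge side (away from the robot, within 30 degrees). On it a red guard, hollow, 78 x 48 mm, top at z 100 mm, over a toggle; hinge line along y through (68, 0, 60) mm. Green mark between toggle and hinge. All mm below are in this box's frame.
- red_guard (a joint): Guard angle, rad: 0 closed, grows as it lifts, stop 1.8 (leaning 13 deg back, clear of the toggle). Stays where left; 0.7 N moves it. Lift by its front T-bar: 12 mm thick, 24 mm long along y, round ends, 8 mm stem; centre (-42, 0, 80) when closed, i.e. (-110, 0, +20) from the hinge line, turning with the guard; 32 mm from its front wall. Pinched across y from above, it pivots in the grip.
- red_toggle (a joint): Steel toggle under the red guard, rad: about 0 (off) leans 23 deg to the T-bar side, 0.8 (on, stop) leans 23 deg to the hinge. Pivot (20, 0, 50), axis y; 8 mm rod, 36 mm from pivot to the centre of its 12 mm ball tip: tip at (6, 0, 83) off, (34, 0, 83) on. Stays where left; about 1.5 N at the tip moves it. The guard closes freely over it in either position.
- blue_box: Bystander, not to be touched: the seed blower's switch box, the same in all but its blue guard; frame as red_box. The boxes stand side by side, either one on the left, at least 80 mm apart.

How it is judged:
By the outcome, as a careful person would: the job done as asked, in the order asked, and still so for the second after the job is handed in, with the robot touching nothing.
It also fails if it takes over 69 s, if anything falls off the work surface, if the arm or the gripper's body presses on something with over 40 N, if the wrist force passes 120 N, or if a joint passes its speed limit or range.

## Working session

There is one attempt and no reset: what is moved stays moved. The work goes in short steps, each a Python script; the robot and the scene stay as the last script left them, time stands still between calls to the robot, and variables do not carry over. Pictures are saved under pics/ and viewed, at most 10 in all, crops included, and the job is handed in when it is done.

```bash
ls; mkdir -p pics; cat > h.py <<'E'
import numpy as np, cv2
from station import robot
def cloud(name):
    m=robot.camera_model(name); rgb,d=robot.grab_frame(name)
    v,u=np.mgrid[:480,:640]
    P=np.dstack([(u-m["cx"])/m["fx"]*d,-(v-m["cy"])/m["fy"]*d,-d])
    return rgb,d,P@np.array(m["orientation"]).T+np.array(m["eye"]),m
E
python3 - <<'E'
from h import *
out=[]
for c in ["scene","top"]:
    rgb,d,W,m=cloud(c)
    print({k:(np.round(v,3).tolist()) for k,v in m.items() if not isinstance(v,str)})
    for t in ["red_box","red_guard","blue_box","red_toggle"]:
        for r in robot.spot_in(c,t)[:2]:
            p=np.array(m["orientation"])@r["point"]+m["eye"]; print(c,t,round(r["p"],2),p.round(3))
    out.append(rgb)
    np.savez(f"{c}.npz",rgb=rgb,d=d,W=W)
cv2.imwrite("pics/a.png",cv2.resize(np.vstack(out)[:,:,::-1],(400,600)))
cv2.imwrite("pics/top.png",out[1][:,:,::-1])
print(robot.sense()["time"])
E
```

```text
pics
station.py
{'fx': 489.76, 'fy': 489.76, 'cx': 317.456, 'cy': 233.233, 'eye': [0.955, 0.323, 0.662], 'orientation': [[-0.66, -0.573, 0.486], [0.751, -0.507, 0.423], [0.004, 0.644, 0.765]]}
scene red_box 0.77 [0.594 0.217 0.049]
scene red_guard 0.85 [0.594 0.2   0.099]
scene blue_box 0.56 [ 0.587 -0.131  0.051]
{'fx': 454.006, 'fy': 454.006, 'cx': 312.439, 'cy': 235.414, 'eye': [0.51, -0.002, 0.819], 'orientation': [[0.011, 0.996, -0.085], [-1.0, 0.011, -0.0], [0.001, 0.085, 0.996]]}
top red_box 0.93 [0.553 0.193 0.053]
top red_guard 0.87 [0.579 0.193 0.098]
top blue_box 0.91 [ 0.56  -0.142  0.05 ]
0.5
```

View pics/top.png

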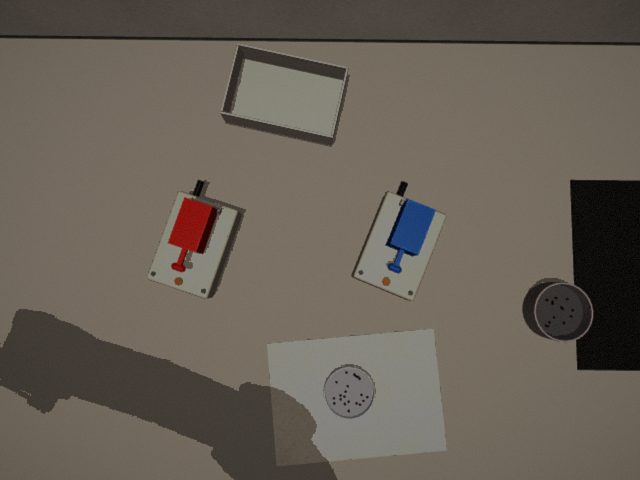

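The top view shows the red-guard box at about px (195,245), with the T-bar at (180,267) towards the robot. The blue box is on the right at (400,245). Next I fit the box pose.

```bash
cat > fit.py <<'E'
from h import *
for c in ["top","scene"]:
    z=np.load(c+".npz"); rgb,W=z["rgb"].astype(int),z["W"]
    R,G,B=rgb[...,0],rgb[...,1],rgb[...,2]
    near=(abs(W[...,1]-.2)<.14)&(abs(W[...,0]-.56)<.14)&(z["d"]>0)
    red=near&(R>2.2*G)&(R>2.2*B)&(R>60)&(W[...,2]>.06)
    g=red&(abs(W[...,2]-.1)<.006)
    b=near&(abs(W[...,2]-.05)<.008)
    for n,m in (("box",b),("guardtop",g),):
        m=cv2.morphologyEx(m.astype(np.uint8),cv2.MORPH_OPEN,np.ones((3,3)))>0
        P=W[m]; r=cv2.minAreaRect((P[:,:2]*1000).astype(np.float32))
        print(c,n,m.sum(),np.round(r[0],1),np.round(r[1],1),round(r[2],1),"z",np.median(P[:,2]).round(4))
    t=red&(W[...,2]<.093)&(W[...,2]>.076)&(W[...,0]<.54)
    print("tbar-ish",t.sum(),W[t].mean(0).round(4) if t.any() else"", W[t].min(0).round(3),W[t].max(0).round(3))
E
python3 fit.py
```

```text
top box 4037 [559.  202.7] [111.2 160.3] 71.8 z 0.0512
top guardtop 1451 [586.7 193.3] [48.7 77.4] 72.2 z 0.1014
tbar-ish 131 [0.5242 0.213  0.0859] [0.513 0.205 0.082] [0.539 0.225 0.089]
scene box 4316 [560.8 204.2] [110.1 161.8] 72.1 z 0.0503
scene guardtop 1790 [588.2 195.3] [48.  79.1] 71.8 z 0.1004
tbar-ish 125 [0.5265 0.2159 0.0849] [0.517 0.207 0.082] [0.54  0.228 0.088]
```

```bash
cat >> h.py <<'E'
yaw=np.radians(-18.0); C=np.array([.560,.2035,0.])
bx=np.array([np.cos(yaw),np.sin(yaw),0]); by=np.array([-np.sin(yaw),np.cos(yaw),0]); bz=np.array([0,0,1.])
s=1 if robot.sense()["ee_rot"][:,1]@by>0 else -1
R=np.column_stack([np.cross(s*by,-bz),s*by,-bz])
def wp(x,y,z): return C+(x*bx+y*by+z*bz)/1000   # box mm -> world
def tb(a):   # T-bar centre in box frame
    return 68-110*np.cos(a)+20*np.sin(a),0,60+110*np.sin(a)+20*np.cos(a)
def grasp(x,y,z): return wp(x,y,z-2)   # TCP 2 mm ahead of grasp point
def st(): 
    q=robot.sense(); print(round(q["time"],1),((q["tool_pos"]-C)@np.column_stack([bx,by,bz])*1000).round(1),"w",round(q["grip_width"],3),"ff",np.round(q["finger_force"],1),"ft",np.round(q["ft_force"],1))
E
python3 - <<'E'
from h import *
st(); print(s)
robot.gripper_to(.55,10)
robot.move_ptp(grasp(-42,0,200),R); st()
rgb,d,W,m=cloud("wrist"); np.savez("wrist.npz",rgb=rgb,d=d,W=W)
cv2.imwrite("pics/w.png",rgb[:,:,::-1])
E
sed -i 's/\["top","scene"\]/["wrist"]/' fit.py; python3 fit.py
```

```text
0.5 [-383.9  252.5  222.4] w 1.001 ff 0.0 ft [-0.8  0.3 -0.1]
1
2.9 [-42.7   1.1 198. ] w 0.552 ff 0.0 ft [-0.9 -0.3 -0.2]
wrist box 17648 [560.2 203.1] [110.1 159.5] 72.1 z 0.0494
wrist guardtop 7005 [587.8 194. ] [47.9 78.4] 72.1 z 0.0994
tbar-ish 756 [0.5237 0.2148 0.0838] [0.513 0.205 0.078] [0.54  0.227 0.087]
```

View pics/w.png

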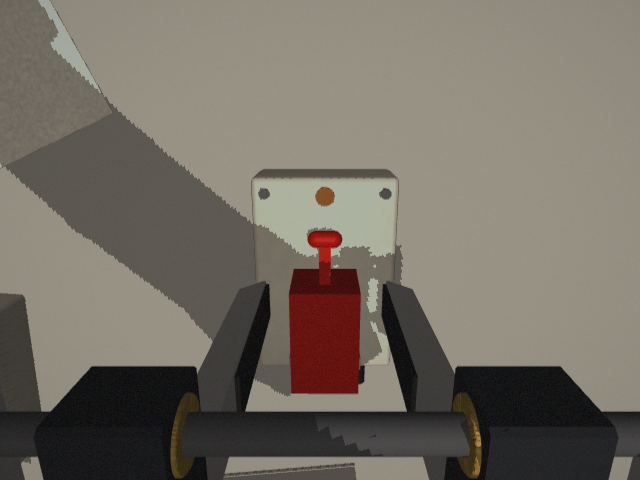

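The wrist view shows the T-bar at px (325,239), centred between the fingers, and its fit agrees with the top and scene views to within 1 mm. Next I descend, pinch the bar and lift.

```bash
python3 - <<'E'
from h import *
print(robot.movel(grasp(-42,0,81),max_speed=.08,until_force=8)); st()
robot.gripper_to(0,12); st()
for a in np.linspace(0,1.78,11)[1:]:
    robot.movel(grasp(*tb(a)),max_speed=.08)
    if a in(.178,) or a>.7: st()
rgb,d,W,m=cloud("scene"); cv2.imwrite("pics/s1.png",rgb[:,:,::-1])
E
```

```text
False
4.6 [-41.8   0.2  79.4] w 0.554 ff 0.0 ft [-0.  -0.2 -0.3]
5.1 [-42.    0.3  79.1] w 0.242 ff 12.0 ft [ 1.   1.9 -0.9]
5.5 [-36.8   0.2  97.4] w 0.241 ff 12.0 ft [-0.5  4.   1.3]
6.7 [-2.500e+00  1.000e-01  1.446e+02] w 0.241 ff 12.0 ft [1.1 4.4 0.2]
7.1 [1.420e+01 1.000e-01 1.558e+02] w 0.243 ff 12.0 ft [1.  4.9 2.3]
7.5 [ 32.8   0.  163.9] w 0.245 ff 12.0 ft [0.5 4.8 2.2]
7.9 [5.240e+01 1.000e-01 1.685e+02] w 0.242 ff 12.0 ft [1.4 4.1 2.5]
8.3 [ 72.6   0.  169.7] w 0.239 ff 12.0 ft [1.7 5.  3.7]
8.7 [ 92.6   0.  167.3] w 0.238 ff 12.0 ft [1.9 4.5 3.4]
9.1 [111.7   0.  161.3] w 0.237 ff 12.0 ft [3.5 4.  3.3]
```

View pics/s1.png

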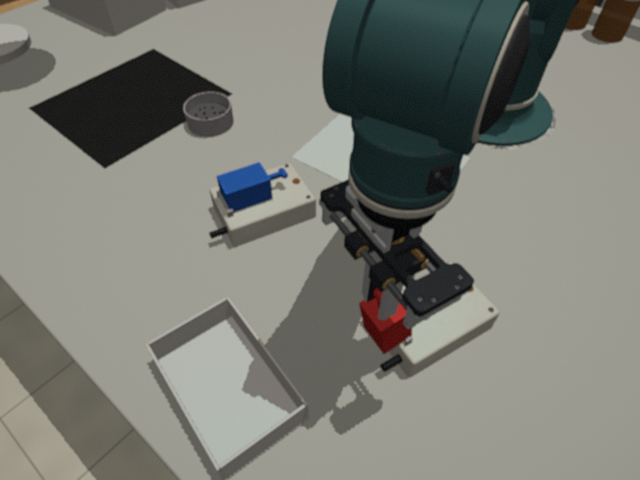

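The guard stands open at px (385,320), still in the grip. Next I release it, back off upwards and look at the toggle.

```bash
python3 - <<'E'
from h import *
robot.gripper_to(.5,12)
x,y,z=tb(1.78)
robot.movel(grasp(x,y,z+60),max_speed=.15)
robot.movel(grasp(-28,0,z+60),max_speed=.15)
robot.gripper_to(0,20); st()
rgb,d,W,m=cloud("wrist"); cv2.imwrite("pics/w2.png",rgb[:,:,::-1])
F=np.column_stack([bx,by,bz]); L=(W-C)@F*1000
ok=(d>0)&(abs(L[...,1])<10)&(L[...,0]>-15)&(L[...,0]<45)&(L[...,2]>60)&(L[...,2]<95)
print(ok.sum(),L[ok].min(0).round(),L[ok].max(0).round(),L[ok&(L[...,2]>80)].mean(0).round(1))
r=(d>0)&(rgb[...,0]>2*rgb[...,1].astype(int))&(L[...,2]>60); print(r.sum(),L[r].min(0).round(),L[r].max(0).round())
E
```

```text
12.2 [-28.    0.  221.5] w 0.004 ff 0.0 ft [-0.4 -0.5 -0.4]
195 [ 2. -6. 81.] [13.  5. 90.] [ 6.2 -0.4 86.6]
293 [-50.  -4.  60.] [113.   3. 321.]
```

View pics/w2.png

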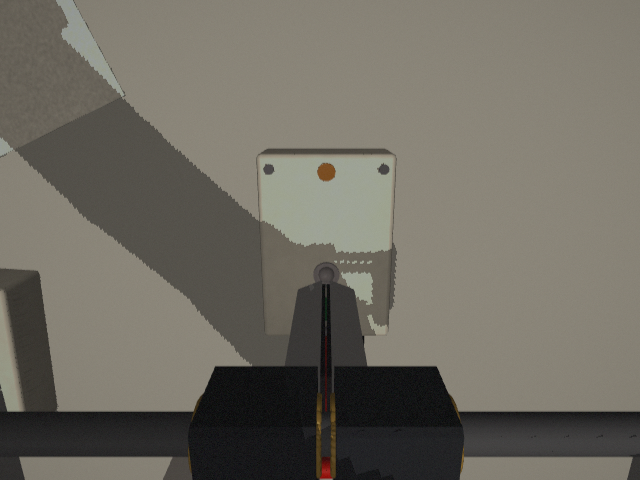

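The toggle tip at px (326,272) measures (6,0), top z about 89, so it is off as described. Next I push it over.

```bash
python3 - <<'E'
from h import *
robot.movel(wp(-28,0,92),max_speed=.1,until_force=8); st()
print(robot.movel(wp(30,0,92),max_speed=.04,until_force=10)); st()
robot.movel(wp(-28,0,92),max_speed=.1)
robot.movel(wp(-28,0,225),max_speed=.15); st()
rgb,d,W,m=cloud("wrist"); cv2.imwrite("pics/w3.png",rgb[:,:,::-1])
robot.movel(wp(-80,0,225),max_speed=.15)
rgb,d,W,m=cloud("wrist"); cv2.imwrite("pics/w4.png",rgb[:,:,::-1])
F=np.column_stack([bx,by,bz]); L=(W-C)@F*1000
ok=(d>0)&(abs(L[...,1])<10)&(L[...,0]>-15)&(L[...,0]<50)&(L[...,2]>60)&(L[...,2]<95)
print(ok.sum(),L[ok].min(0).round(),L[ok].max(0).round(),L[ok&(L[...,2]>80)].mean(0).round(1))
rgb,d,W,m=cloud("scene"); cv2.imwrite("pics/s2.png",rgb[:,:,::-1]); L=(W-C)@F*1000
r=(d>0)&(rgb[...,0]>2*rgb[...,1].astype(int))&(L[...,2]>60)&(abs(L[...,1])<40)&(L[...,0]>50)&(L[...,0]<140); print("guard",r.sum(),np.percentile(L[r],[1,99],axis=0).round())
E
```

```text
13.7 [-27.7   0.2  92.5] w 0.005 ff 0.0 ft [ 0.3  0.1 -0.1]
True
14.8 [19.8  0.  91.3] w 0.002 ff 3.6 ft [-5.9  1.9  6. ]
16.5 [-28.3  -0.3 224.1] w 0.008 ff 0.0 ft [-0.1 -0.1 -0.2]
74 [21. -1. 60.] [39. -0. 89.] [32.5 -0.9 86.5]
guard 2307 [[ 71. -23.  63.]
 [122.  25. 171.]]
```

View pics/w4.png

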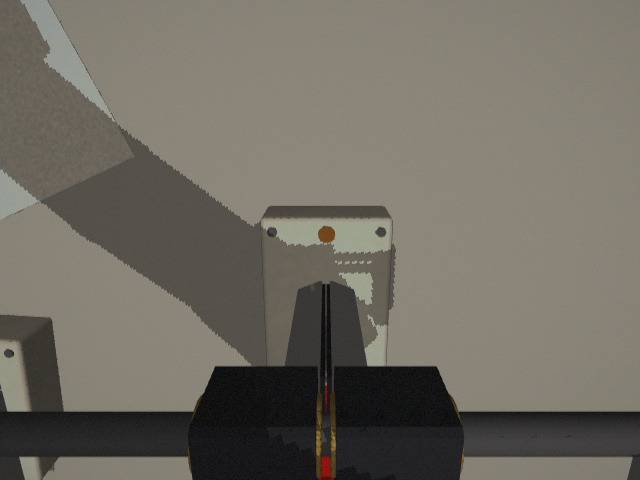

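View pics/s2.png

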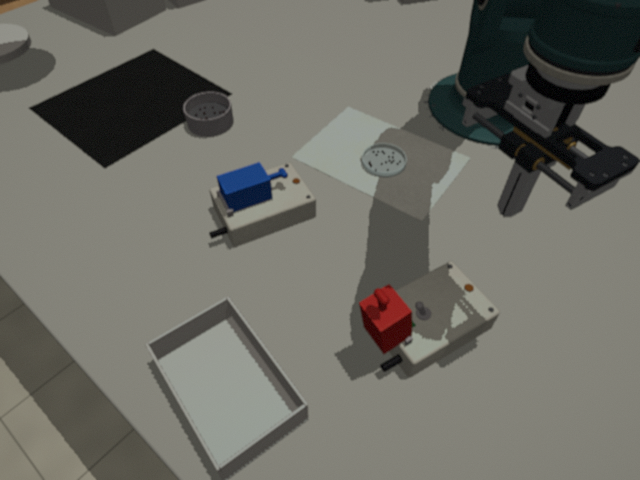

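The scene shows the guard still wide open (px 385,315) and the toggle leaning to the hinge (px 423,308). I push once more, harder, to confirm it is at its stop. Then I regrip the T-bar and close the guard.

```bash
python3 - <<'E'
from h import *
robot.movel(wp(-28,0,225)); robot.movel(wp(-28,0,94),max_speed=.12)
print(robot.movel(wp(30,0,94),max_speed=.05,until_force=14)); st()
robot.movel(wp(-28,0,94),max_speed=.1); robot.movel(wp(-28,0,225),max_speed=.15)
robot.gripper_to(.5,12)
x,y,z=tb(1.78)
robot.movel(grasp(x,y,z+60),max_speed=.15)
print(robot.movel(grasp(x,y,z+1),max_speed=.08,until_force=8)); st()
robot.gripper_to(0,12); st()
for a in np.linspace(1.78,0,11)[1:]:
    robot.movel(grasp(*tb(a)),max_speed=.08)
st()
print(robot.movel(grasp(-42,0,76),max_speed=.02,until_force=8)); st()
robot.gripper_to(.5,12); st()
robot.movel(wp(-42,0,230),max_speed=.12)
robot.movel(wp(-150,0,230),max_speed=.15); st()
for c in ["scene","wrist"]:
    rgb,d,W,m=cloud(c); cv2.imwrite(f"pics/end_{c}.png",rgb[:,:,::-1])
    L=(W-C)@np.column_stack([bx,by,bz])*1000
    r=(d>0)&(rgb[...,0]>2*rgb[...,1].astype(int))&(abs(L[...,1])<40)&(L[...,0]>-8)&(L[...,0]<140)&(L[...,2]>95)&(L[...,2]<200)
    if r.sum()>50: print(c,r.sum(),np.percentile(L[r],[1,50,99],axis=0).round(1),"slope",np.polyfit(L[r][:,0],L[r][:,2],1).round(3))
E
```

```text
True
19.8 [20.5 -0.  93.3] w 0.005 ff 3.0 ft [-3.4  3.   3.3]
False
24.3 [1.107e+02 1.000e-01 1.629e+02] w 0.496 ff 0.0 ft [-0.1 -0.2  0.3]
24.8 [110.5   0.3 162.7] w 0.242 ff 12.0 ft [0.3 2.9 1.6]
28.8 [-42.9   0.   76.6] w 0.244 ff 12.0 ft [ 2.1  5.5 -0.6]
True
29.0 [-42.8   0.3  74.6] w 0.244 ff 12.0 ft [ 4.2  1.7 -1.5]
29.6 [-42.5   1.   75.9] w 0.501 ff 0.0 ft [-0.1 -0.1  0.5]
31.9 [-1.493e+02 -1.000e-01  2.300e+02] w 0.499 ff 0.0 ft [0.3 0.3 0.1]
scene 1822 [[ -7.  -22.6  95.6]
 [ 32.6   2.2 100.5]
 [ 68.7  24.7 102.7]] slope [-9.00000e-03  1.00592e+02]
wrist 1690 [[ -7.8 -23.6  98. ]
 [ 51.9  -0.7  99.4]
 [ 67.8  23.  100.9]] slope [-4.0000e-03  9.9494e+01]
```

View pics/end_scene.png

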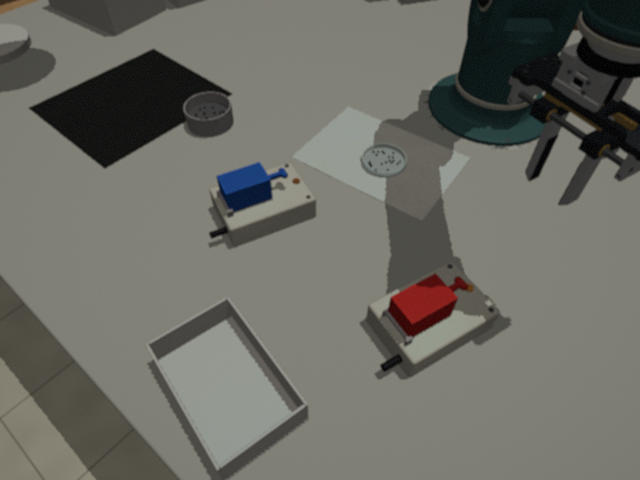

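The guard is closed (px 425,303): its top lies flat at z 100 mm and its slope is below 0.01. The gripper is clear and the blue box has not moved.

```bash
python3 -c "
from station import robot
print(robot.finish_job())"
```

```text
the job is handed in; nothing more can be done
None
```

I started the sieve shaker: I lifted the red guard wide open, flipped the toggle to its stop on the hinge side and closed the guard again. The gripper let go and is clear, the blue box was not touched, and the job was handed in at about 32 s.

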